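Offer the piston up to the connecting rod and hold it for the gudgeon pin

TASK

The connecting rod of the two-stroke bottom end has flopped over to one side: stand it upright and let go of it, then pick up the piston, carry it across without disturbing anything else on the bench, and lower it crown up over the top of the rod. Finish holding it there, still and upright, with its pin holes lined up with the eye of the rod and clear of your fingers, and with neither piston nor gripper touching the rod or the engine, so that a workmate can push the gudgeon pin through; do not let go.

Things in the scene. Friction and masses are not known exactly. Their poses are not given: they have to be found in the camera images.
- piston: the two-stroke piston, light grey aluminium, 55 mm diameter, 54 mm tall, about 0.21 kg, standing crown up on the bench; hollow, closed at the top. Origin: centre of its underside (the skirt's edge); z up through the crown; x along the pin holes, which pierce the skirt at its +x and -x sides; the plain sides, with a small cut-out at the lower edge, face +y and -y and are the ones to grip
- pin_bore: the pin bore of the piston, part of the piston: the two pin holes with their bosses. Origin: on the axis of the holes, midway between them, 23 mm above the piston's underside; axes as the piston's, x along the holes. Inside, the bosses leave a gap of 29 mm along x for the rod, and the underside of the crown lies 23 mm above this origin
- crankcase: the bottom end of a single-cylinder two-stroke engine, grey aluminium, fixed to the bench: case 74 mm along x, 142 mm along y over its feet, with round bearing covers and an inlet flange on the +y side, crank stubs to +x and -x (160 mm over them). Origin: on the bench under the middle; z up, x along the crankshaft. Its round barrel face is 116 mm above the bench; four studs at x, y = +-34 mm rise to 134 mm above the bench
- con_rod: the dark steel connecting rod that sticks up from the middle of the crankcase mouth. Origin: on its lower pivot, 81 mm above the bench on the crankcase's z axis; z along the rod towards the eye, x along the crankshaft and the axis of the eye. It swings about x only, up to 0.5 rad either way, and a stiff bearing (about 1 N at the eye) keeps it where it is left; at the start its top leans 0.2 to 0.45 rad to the crankcase's +y side, and upright its z is vertical
- rod_eye (a point): the middle of the eye (small end) at the top of the rod, 92 mm from the lower pivot; axes as the rod's. The eye is a ring of 23 mm outer diameter, 15 mm wide along x with flat faces
- gudgeon_pin: the gudgeon pin, a bright steel tube 46 mm long, 15 mm diameter, lying near the engine; not to be moved
- spray_bare: bare metal spray can, 68 mm diameter, 146 mm tall, standing between piston and engine; origin at its underside; not to be moved
- can_a: black drink can, 66 mm diameter, 115 mm tall, standing between piston and engine; origin at its underside; not to be moved
- barrel: dark finned cylinder barrel, about 136 x 220 mm, 76 mm tall, standing between piston and engine, farther from the robot; origin at its underside; not to be moved
- pliers: red-handled pliers, 206 mm long, lying at the right; not to be moved
- can_b: another black drink can, 66 mm diameter, 115 mm tall, behind the engine; not to be moved
- spanner: combination spanner, 176 mm long, 7 mm thick, lying at the left, nearer the robot than the piston or beside it; not to be moved
- plug: spark plug, 77 mm long, lying at the right beyond the engine; not to be moved

How it is judged:
By the outcome, as a careful person would: the job done as asked, in the order asked, and still so for the second after the job is handed in, while the arm keeps its last pose, push and grip.
It also fails if it takes over 58 s, if anything falls off the work surface, if the arm or the gripper's body presses on something with over 40 N, if the wrist force passes 120 N, or if a joint passes its speed limit or range.

ROBOT

A 6-joint arm with a two-finger parallel gripper is mounted at the origin on a cart in front of the work surface, level with it; the furniture and walls round the work are solid. World frame = base frame: x ahead of the robot, y to its left, z up, the work surface at z = 0. Lengths are in mm, angles in rad, forces in N, time in s.
With the tool pointing down it reaches from about 350 to 875 mm from the base axis. Payload 4.2 kg.
Tool frame: the origin (TCP) lies at the very end of the fingers, on their centre line; the grasp point (between the pads) lies 19 mm behind it; z points along the fingers, y is the line along which they close (so a half turn about z gives the same grasp; the last joint's range is limited). The gripper opens to 85 mm and grips with 20 to 120 N. Pads are 22 mm wide; open, the fingers measure 114 mm over their backs; the gripper's body (76 mm by 85 mm) begins 54 mm behind the grasp point. The pads swing forward as they close: fully open they stand 13 mm farther back than shut.
Start: joints at [0.259, 0.385, 0.008, 0, -1.194, -0.259], TCP at [624.979, 0.025, 231.312] pointing down, gripper open.
Joint ranges: [-3.14, 3.14], [-1.21, 2.06], [-1.07, 1.41], [-3.16, 2.05], [-2.99, -0.16], [-3.1, 3.1]. Speed limits (rad/s): [2.79, 2.79, 3.14, 3.14, 3.14, 3.14].

INTERFACE

Orientations are given as a unit quaternion [x, y, z, w].
In Python, from bench import read_state, get_image, camera_model, job_done gives the robot as it stands.
- The arm moves only by the shell command python3 -m handwheel 'ROWS'. ROWS is JSON, a list of rows, each a list of 7 numbers: the shift along the tool's x, y, z in m, then the turn, a rotation vector about the tool's x, y, z in rad, then the gripper's target within -1 to 1 (fully open at 1, half-way at 0, shut at -1). In form: [[dx, dy, dz, wx, wy, wz, jaw], ...]. A call has 1 to 10 rows; each row is the pose to reach, as a shift and turn from the pose commanded when the call began, along the tool's axes at that moment; what a row does not reach only later rows make up. A row lasts 1/8 s, in which the tool goes at most 62.5 mm and 10.7 degrees, less where a joint would pass 70% of its speed; a pose out of reach is approached as far as the arm can. A call with a gripper value outside its range is refused whole. The fingers move at their own pace and stop on an object; the grip force is fixed at half the most. Time passes only in rows, so rows that repeat a pose let the fingers close. It gives the time, the measured TCP pose, the force, the opening and the grip force at its end, in the units of the state.
- read_state(): the state, without advancing time (a new reading comes with each control period).
- get_image(name): name is "scene" or "side" or "wrist"; returns (picture, depth): 480x640x3 uint8, blue, green, red; 480x640 float32, mm along the optical axis (not along the pixel's ray), 0 where there is no reading.
- camera_model(name): a dict with "K" (3x3 intrinsics, pixels), "dist" ([k1, k2, p1, p2, k3] as OpenCV has them; the pictures are not rectified), "rvec" (rotation vector, rad) and "tvec" (3), from world to camera coordinates, as OpenCV has them; the wrist camera has in their place "hand_eye" (4x4, takes a point from camera to tool coordinates, whose origin is the TCP and whose axes are the flange's). Camera axes: x right, y down, z forward; pixel columns grow to the right and rows downward; lengths in mm; the calibration is good to about 2 mm. A picture is of the moment at which its call begins: read the wrist's pose just before it. camera_model takes no time and is no camera call.
- job_done(): hands the job in; it is judged then, once.
The state is a dict: "clock": time; "joints": joint angles; "joint_vel": joint speeds; "joint_efforts": joint torques, N m; "position": TCP position; "ee_rot": TCP orientation; "contact_force": force on the tool from outside, world axes, zero at the start; "wrist_torque": the same for the moment, N m; "gripper_width": finger opening in mm; "grasp_force": force on a finger pad.
Only numpy, scipy, OpenCV 4.12 (cv2) and the standard library are available. Lean on these libraries where they do the work, as an engineer would, in place of code of your own. Each camera call takes 0.05 s, during which the arm holds its last target. There are 200 camera calls.

## Working session

There is one attempt and no reset: what is moved stays moved. The work goes in short steps, Python scripts to look and compute and a shell command to move; the robot and the scene stay as the last step left them, time stands still between calls to the robot, and variables do not carry over. Pictures are saved under pics/ and viewed, at most 10 in all, crops included, and the job is handed in when it is done.

```bash
mkdir -p pics; ls; cat > h.py <<'E'
import numpy as np, cv2
from bench import *
def ext(name):
    m=camera_model(name); K=np.array(m["K"],float); d=np.array(m["dist"],float)
    if "rvec" in m:
        R=cv2.Rodrigues(np.array(m["rvec"],float))[0]; t=np.array(m["tvec"],float).ravel()
        return K,d,R.T,-R.T@t          # cam->world R, centre
    from scipy.spatial.transform import Rotation as Ro
    s=read_state(); H=np.array(m["hand_eye"],float); T=Ro.from_quat(s["ee_rot"]).as_matrix()
    return K,d,T@H[:3,:3],T@H[:3,3]+np.array(s["position"])
def snap(name):
    e=ext(name); im,dp=get_image(name); return e,im,dp
def rays(e,px):
    u=cv2.undistortPoints(np.array(px,float).reshape(-1,1,2),e[0],e[1]).reshape(-1,2)
    return np.c_[u,np.ones(len(u))]@e[2].T
def onplane(e,px,z):
    r=rays(e,px); return e[3]+r*((z-e[3][2])/r[:,2])[:,None]
def cloud(e,dp):
    v,u=np.mgrid[0:480,0:640]
    r=rays(e,np.c_[u.ravel(),v.ravel()])
    return (e[3]+r*dp.reshape(-1,1)).reshape(480,640,3)
def proj(e,P):
    R=e[2].T; return cv2.projectPoints(np.array(P,float).reshape(-1,3),cv2.Rodrigues(R)[0],-R@e[3],e[0],e[1])[0].reshape(-1,2)
E
python3 - <<'E'
from h import *
for n in("scene","side"):
    e,im,dp=snap(n); cv2.imwrite(f"pics/{n}0.png",im); np.savez(f"{n}0.npz",im=im,dp=dp)
    print(n,e[3].round(),e[2].round(2).tolist(),(dp>0).mean())
print(read_state())
E
```

```text
pics
scene [ 143.  872. 1066.] [[-0.88, -0.34, 0.32], [-0.47, 0.63, -0.62], [0.01, -0.7, -0.72]] 0.9959765625
side [  346. -1109.   574.] [[0.98, -0.07, 0.17], [-0.19, -0.35, 0.92], [0.0, -0.93, -0.36]] 0.9960514322916667
{'clock': 0.1, 'joints': array([ 2.58609498e-01,  3.85476040e-01,  6.78979235e-03, -4.60660392e-04,
       -1.19403993e+00, -2.58615158e-01]), 'joint_vel': array([-0.0002723 , -0.00159461,  0.00178289,  0.00096582, -0.00245263,
        0.00019168]), 'joint_efforts': array([-2.41840362e-04, -3.93318665e+01,  1.88929778e+01,  4.19793829e+00,
       -2.58899068e-03, -3.31562532e-06]), 'position': array([6.24475184e+02, 2.96438229e-02, 2.30340057e+02]), 'ee_rot': array([-7.07044366e-01,  7.07168501e-01,  6.70192114e-04, -7.26471171e-04]), 'contact_force': array([-0.00140398,  0.7302505 , -1.06221215]), 'wrist_torque': array([-0.01503877, -0.04513906, -0.01433496]), 'grasp_force': 0.0, 'gripper_width': 85.38021258291433}
```

View pics/scene0.png

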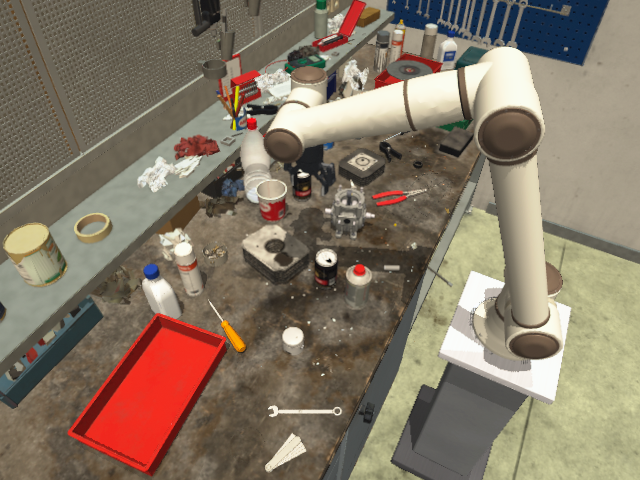

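View pics/side0.png

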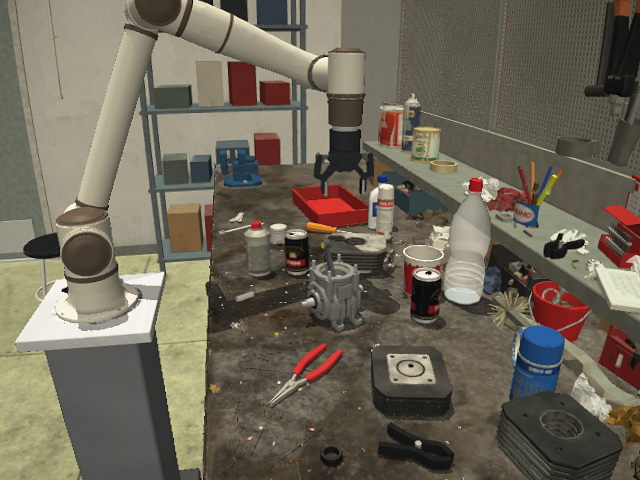

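The scene view shows the piston at (293,340), the engine at (348,212), the spray can at (358,285), can_a at (326,266) and the barrel at (277,252). In the side view the engine is at (335,293) and the rod is hard to make out. Next I'll get positions from the depth.

```bash
python3 - <<'E'
from h import *
S={}
for n in("scene","side"):
    z=np.load(f"{n}0.npz"); e=ext(n); S[n]=(e,z["im"],cloud(e,z["dp"]))
def circ(xy):
    A=np.c_[2*xy,np.ones(len(xy))]; s=np.linalg.lstsq(A,(xy**2).sum(1),rcond=None)[0]
    return s[:2],np.sqrt(s[2]+s[:2]@s[:2])
e,im,C=S["scene"]
for nm,(u,v),w in (("piston",(293,340),18),("spray",(358,285),22),("can_a",(326,266),22),("barrel",(277,252),40),("pin",(391,267),12),("engine",(348,212),30),("spanner",(305,411),42),("can_b",(303,183),14)):
    P=C[max(v-w,0):v+w,u-w:u+w].reshape(-1,3); P=P[P[:,2]>4]
    t=np.percentile(P[:,2],98); T=P[P[:,2]>t-6]
    print(nm,"top",t.round(1),"mean",T.mean(0).round(1),"mid",((T.max(0)+T.min(0))/2).round(1),"ext",(T.max(0)-T.min(0)).round(1),len(T))
print("bench z near",C[370:380,300:310,2].mean())
# rod points: both views
for n in S:
    e,im,C=S[n]
    ctr=(C[...,0]-0)
    u0,v0=((348,205) if n=="scene" else (335,285))
    sub=C[v0-45:v0+40,u0-45:u0+45]; m=(sub[...,2]>140)&(sub[...,2]<200)
    P=sub[m]; print(n,len(P),P.mean(0).round(1) if len(P) else "",P.min(0).round(1),P.max(0).round(1))
a=cv2.resize(S["scene"][1][170:240,305:395],None,fx=4.4,fy=4.4*1,interpolation=2)
b=cv2.resize(S["side"][1][250:335,290:375],None,fx=4.6,fy=4.6,interpolation=2)
h=max(a.shape[0],b.shape[0]); c=np.zeros((h,a.shape[1]+b.shape[1],3),np.uint8); c[:a.shape[0],:a.shape[1]]=a; c[:b.shape[0],a.shape[1]:]=b
cv2.imwrite("pics/crop1.png",c); print(c.shape)
E
```

```text
piston top 58.6 mean [481.2 347.6  88.8] mid [331.3 587.2 559.3] ext [ 376.4  569.9 1013.4] 238
spray top 145.6 mean [386.9 189.8 229.8] mid [284.5 489.4 602.9] ext [282.9 765.5 926.3] 75
can_a top 116.5 mean [489.4 143.7 163.9] mid [345.7 470.7 588.3] ext [405.1 802.9 955.4] 132
barrel top 80.2 mean [666.1 124.2 100.5] mid [461.1 448.2 570.1] ext [636.1 848.  991.8] 1122
pin top 17.0 mean [367.  -38.7  13.8] mid [367.4 -39.3  14.3] ext [40.2 25.6  6.3] 36
engine top 292.2 mean [504.3 135.9 404.5] mid [363.6 436.2 676.1] ext [441.  872.  779.7] 56
spanner top 1066.0 mean [ 143.1  872.2 1066. ] mid [ 143.1  872.2 1066. ] ext [0. 0. 0.] 20
can_b top 328.3 mean [566.8  84.9 384.6] mid [377.9 441.2 694.6] ext [469.7 861.9 742.8] 26
bench z near 11.141284654567535
scene 46 [ 553.7 -113.6  167. ] [ 545.  -126.7  140.9] [ 562.2 -101.9  176.9]
side 137 [ 553.8 -128.7  160.3] [ 543.4 -144.5  140.1] [ 564.3 -113.5  176.3]
(391, 787, 3)
```

View pics/crop1.png

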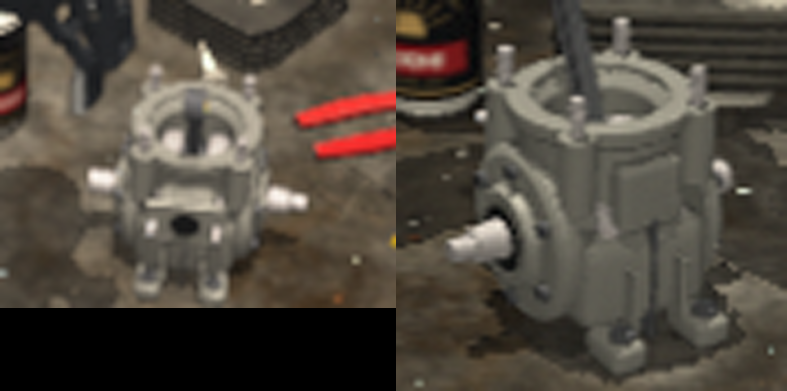

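The crops show the engine with its inlet flange facing the scene camera (world +y) and the rod leaning to +y. The side stud tips are near (314,260), (339,254), (329,272) and (356,265). The scene stud tips are near (340,185), (362,188), (337,200) and (360,202). I'll mask out the invalid depth and fit.

```bash
python3 - <<'E'
from h import *
st={"side":[(313.7,260.2),(339.1,254.3),(329.3,271.7),(355.9,264.8)],"scene":[(340.2,185.5),(361.8,187.7),(337.5,200),(360,202.5)]}
for n in st:
    z=np.load(f"{n}0.npz"); e=ext(n); dp=z["dp"]; C=cloud(e,dp); C[dp==0]=np.nan
    P=onplane(e,st[n],134)[:,:2]; print(n,"studs",P.round(1).tolist(),P.mean(0).round(1))
    Q=C[np.isfinite(C[...,0])]
    near=Q[(abs(Q[:,0]-553)<80)&(abs(Q[:,1]+150)<80)]
    F=near[abs(near[:,2]-116)<4]; print("face",len(F),((F.max(0)+F.min(0))/2).round(1),(F.max(0)-F.min(0)).round(1))
    R=near[(near[:,2]>140)&(near[:,2]<200)]
    for a in range(140,185,8):
        k=R[(R[:,2]>=a)&(R[:,2]<a+8)]
        if len(k): print("rod",a,len(k),k.mean(0).round(1),k.min(0).round(1),k.max(0).round(1))
    for nm,c,lo,hi,r in (("piston",(481,347),46,62,60),("spray",(388,190),90,135,60),("can_a",(489,143),60,125,55),("barrel",(650,124),60,90,140),("spanner",(300,400),3,25,120),("pin",(367,-39),7,20,40),("can_b",(700,-150),100,125,80)):
        k=Q[(np.hypot(Q[:,0]-c[0],Q[:,1]-c[1])<r)&(Q[:,2]>lo)&(Q[:,2]<hi)]
        if len(k): print(nm,len(k),"mid",((k.max(0)+k.min(0))/2).round(1),"ext",(k.max(0)-k.min(0)).round(1),"med",np.median(k,0).round(1))
E
```

```text
side studs [[525.0, -137.0], [589.2, -114.8], [546.9, -202.7], [612.2, -178.9]] [ 568.3 -158.4]
face 462 [ 565.5 -160.6  116. ] [104.3 104.8   8. ]
rod 140 24 [ 556.4 -134.   144. ] [ 550.5 -144.5  140.1] [ 563.  -124.1  148. ]
rod 148 24 [ 555.6 -130.9  151.8] [ 548.3 -137.   148.1] [ 562.5 -122.1  155.7]
rod 156 31 [ 551.8 -125.4  160. ] [ 543.9 -136.2  156.4] [ 562.2 -113.5  163.3]
rod 164 33 [ 553.3 -127.7  167.9] [ 543.4 -135.   164.2] [ 564.3 -114.5  171.6]
rod 172 31 [ 553.4 -125.6  175. ] [ 544.5 -133.7  172.1] [ 562.5 -116.3  177.9]
piston 109 mid [494.  325.6  53. ] ext [52.5 55.2 13. ] med [492.8 316.3  54.2]
spray 1 mid [394.2 132.9 123. ] ext [0. 0. 0.] med [394.2 132.9 123. ]
can_a 98 mid [488.  106.6  89.8] ext [96.1 35.9 55.9] med [507.  112.7 111.3]
barrel 1332 mid [651.9  96.   74.5] ext [255.1 159.1  28.8] med [684.4  72.   76.3]
spanner 213 mid [337.6 399.5   6.8] ext [118.7 231.1   7.7] med [332.6 428.4   4.1]
pin 93 mid [368.4 -47.4  12.2] ext [45.1 33.7  9.7] med [368.6 -49.8  13.1]
can_b 84 mid [ 754.2 -161.5  108.7] ext [ 34.1 115.7  14.9] med [ 753.3 -196.4 
[... 422 characters left out ...]
68.8] [ 546.3 -118.   164.5] [ 560.6 -101.9  171.7]
rod 172 19 [ 554.2 -115.4  174.8] [ 545.  -126.7  172.1] [ 562.2 -104.5  176.9]
piston 324 mid [493.  328.4  53.3] ext [53.  54.6 14.1] med [491.2 331.   53.9]
spray 199 mid [404.7 141.3 111. ] ext [45.7 22.1 41.3] med [404.  143.4 112.6]
can_a 433 mid [487.3 115.8  90.6] ext [104.4  53.9  61.2] med [504.  121.6 100.2]
barrel 1932 mid [645.8 101.5  74.7] ext [270.9 162.6  29.5] med [675.9 110.2  74.6]
spanner 561 mid [347.4 398.9   6.6] ext [141.3 236.8   7.2] med [341.  437.5   4.3]
pin 56 mid [366.9 -38.4  12.5] ext [41.2 27.4  9.9] med [366.9 -37.3  12.2]
can_b 66 mid [ 750.8 -191.1  108.1] ext [32.5 36.7 16.1] med [ 751.9 -188.8  107.1]
```

The engine centre is about (567,−156) with a yaw of about 0.335 rad, and the rod leans about 0.44 rad to +y. The piston is near (493,327). Next I move above the leaning rod and turn the jaw line along the engine's y.

```bash
R='[0.128,0.0675,0,0,0,1.236,1]'; python3 -m handwheel '[[0.128,0.0675,0,0,0,1.236,1],[0.128,0.0675,0,0,0,1.236,1],[0.128,0.0675,0,0,0,1.236,1],[0.128,0.0675,0,0,0,1.236,1],[0.128,0.0675,0,0,0,1.236,1],[0.128,0.0675,0,0,0,1.236,1],[0.128,0.0675,0,0,0,1.236,1],[0.128,0.0675,0,0,0,1.236,1],[0.128,0.0675,0,0,0,1.236,1],[0.128,0.0675,0,0,0,1.236,1]]'
python3 - <<'E'
from h import *
e,im,dp=snap("wrist"); cv2.imwrite("pics/w1.png",im); s=read_state(); np.savez("w1.npz",im=im,dp=dp,K=e[0],d=e[1],R=e[2],c=e[3])
print(s["clock"],s["position"],s["joints"],e[3],e[2].round(2).tolist())
print(proj(e,[[567,-156,116],[553.5,-119,164]]))
E
```

```text
clock: 1.35
position: [557.4, -127.9, 231.2]
ee_rot: [-0.167, 0.986, 0.0, -0.0]
contact_force: [0.4, -0.4, 0.4]
gripper_width: 85.2
grasp_force: 0.0
1.4 [ 557.45489365 -127.95753321  231.24476766] [ 5.75175839e-02  2.94844726e-01 -1.25623864e-01 -3.04842250e-05
 -1.15044871e+00 -1.29283318e+00] [ 478.5311606  -154.564908    373.17583466] [[-0.33, 0.89, 0.31], [0.94, 0.31, 0.11], [0.0, 0.33, -0.95]]
[[289.33463164 233.59574668]
 [340.04942847 254.67664948]]
```

View pics/w1.png

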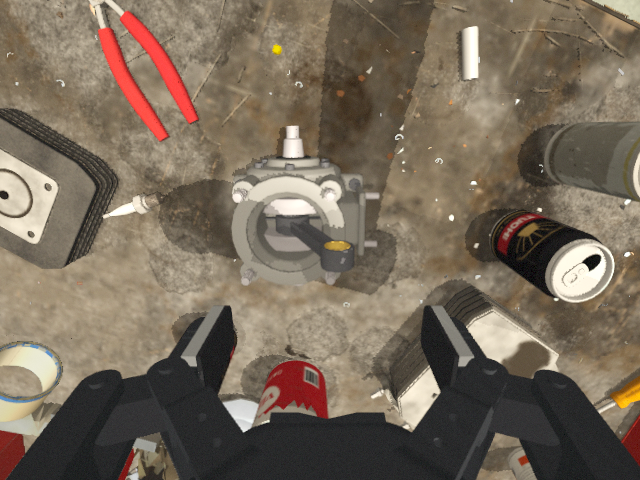

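The wrist view shows the engine mouth at about (288,232), stud tips near (238,186), (332,187) and (247,281), and the rod leaning right to its eye at (339,252). I'll refine with the depth.

```bash
python3 - <<'E'
from h import *
z=np.load("w1.npz"); e=(z["K"],z["d"],z["R"],z["c"]); dp=z["dp"]; C=cloud(e,dp); C[dp==0]=np.nan
Z=C[...,2]; near=np.hypot(C[...,0]-567,C[...,1]+156)<75
m=(near&(Z>124)&(Z<140)).astype(np.uint8)
n,l,s,c=cv2.connectedComponentsWithStats(m)
for i in range(1,n):
    if s[i,4]>15: P=C[l==i]; print("cl",c[i].round(),s[i,4],P.mean(0).round(1),((P.max(0)+P.min(0))/2).round(1),P[:,2].max().round(1))
F=near&(abs(Z-116)<2.5); P=C[F]; 
h=cv2.convexHull(P[:,:2].astype(np.float32)); print("face",len(P),cv2.minEnclosingCircle(h),P[:,2].mean())
E_=near&(Z>145); P=C[E_]; print("rod",len(P),P.mean(0),P.min(0),P.max(0))
ps=0.335; u=np.array([-np.sin(ps),np.cos(ps)]); q=(P[:,:2]-[567,-156]); print("along y",np.percentile(q@u,[1,50,99]),"along x",np.percentile(q@[u[1],-u[0]],[1,50,99]))
print("studs px",onplane(e,[(238,186),(332,187),(247,281)],134))
E
```

```text
cl [239. 196.] 121 [ 546.2 -199.7  131.4] [ 547.1 -200.2  129.8] 135.4
cl [330. 196.] 103 [ 523.7 -136.4  132.3] [ 524.3 -136.2  130.5] 135.3
cl [314. 238.] 219 [ 558.8 -137.3  132.2] [ 559.7 -136.7  132. ] 140.0
cl [246. 278.] 104 [ 609.2 -177.4  131.2] [ 610.  -177.7  129.6] 134.5
cl [330. 279.] 103 [ 587.1 -113.7  131.4] [ 587.8 -113.4  129.6] 135.0
face 4429 ((567.531005859375, -156.852783203125), 56.98780822753906) 115.37032363410277
rod 41144 [ 554.25254717 -148.63079689  302.12019733] [ 527.5505247  -201.60424746  145.07046757] [590.00656273 -82.34225225 329.66804393]
along y [-40.75179357   8.49669197  73.64397496] along x [-19.34105707 -10.71718863  10.18789245]
studs px [[ 538.51471974 -201.60723396  134.        ]
 [ 516.91673212 -137.27800385  134.        ]
 [ 609.80662891 -176.07152401  134.        ]]
```

Stud centre is (567.3, −156.8) with yaw 0.344, which agrees with the earlier estimate. Now I descend around the eye, shift to the centre and close.

```bash
python3 -m handwheel '[[0,0,0.04,0,0,0.008,1],[0,0,0.081,0,0,0.008,1],[0,0,0.081,0,0,0.008,1],[0,0,0.081,0,0,0.008,1],[0,-0.01,0.081,0,0,0.008,1],[0,-0.02,0.081,0,0,0.008,1],[0,-0.0305,0.081,0,0,0.008,1],[0,-0.0305,0.081,0,0,0.008,1],[0,-0.0305,0.081,0,0,0.008,0.5],[0,-0.0305,0.081,0,0,0.008,0.2]]'
python3 -m handwheel '[[0,0,0,0,0,0,0],[0,0,0,0,0,0,-0.2],[0,0,0,0,0,0,-0.4],[0,0,0,0,0,0,-1],[0,0,0,0,0,0,-1],[0,0,0,0,0,0,-1],[0,0,0,0,0,0,-1]]'
```

```text
clock: 2.65
position: [567.3, -156.7, 150.1]
ee_rot: [-0.163, 0.987, 0.0, -0.0]
contact_force: [-0.2, 1.1, 0.4]
gripper_width: 52.5
grasp_force: 0.6
clock: 3.52
position: [567.6, -156.8, 150.5]
ee_rot: [-0.163, 0.987, -0.0, 0.0]
contact_force: [-0.3, 0.1, 2.2]
gripper_width: 20.7
grasp_force: 58.6
```

```bash
python3 -m handwheel '[[0,0,0,0,0,0,-0.3],[0,0,0,0,0,0,0],[0,0,0,0,0,0,1],[0,0,0,0,0,0,1],[0,0,0,0,0,0,1],[0,0,0,0,0,0,1],[0,0,-0.05,0,0,0,1],[0,0,-0.1,0,0,0,1],[0,0,-0.1,0,0,0,1],[0,0,-0.1,0,0,0,1]]'
python3 - <<'E'
from h import *
ps=0.344; u=np.array([-np.sin(ps),np.cos(ps)])
V=[]
for n in("wrist","scene","side"):
    e,im,dp=snap(n); C=cloud(e,dp); C[dp==0]=np.nan; Z=C[...,2]
    q=C[...,:2]-[567.3,-156.7]; m=(np.hypot(q[...,0],q[...,1])<60)&(Z>140)&(Z<190)
    for a,b in((140,160),(160,175),(175,190)):
        k=m&(Z>a)&(Z<=b)
        if k.sum()>3:
            y=q[k]@u; x=q[k]@[u[1],-u[0]]; print(n,a,k.sum(),"y",np.percentile(y,[2,50,98]).round(1),"x",np.percentile(x,[2,50,98]).round(1),"z",C[k][:,2].max().round(1))
    p=proj(e,[567.3,-156.7,165])[0].astype(int); print(n,p,proj(e,[[567.3,-156.7,184]]))
    c=im[max(p[1]-45,0):p[1]+45,p[0]-40:p[0]+40]; V.append(cv2.resize(c,(260,292),interpolation=2))
cv2.imwrite("pics/up.png",np.hstack(V)); print(read_state()["clock"])
E
```

```text
clock: 4.78
position: [567.0, -156.6, 249.9]
ee_rot: [-0.163, 0.987, 0.0, -0.0]
contact_force: [-0.6, 0.5, -1.0]
gripper_width: 85.6
grasp_force: 0.0
wrist 140 66 y [-5.8  0.8  7.5] x [-4.5 -4.  -1.2] z 155.9
wrist 160 214 y [-10.2   1.3  12.4] x [-7.4 -5.8  5.4] z 175.0
wrist 175 698 y [-9.1  1.1 11.6] x [-7.3 -0.7  7.3] z 185.3
wrist [325 246] [[325.26251955 256.73042784]]
scene 140 18 y [-6.2  8.8 13.2] x [-2.7  2.3  5.9] z 157.8
scene 160 11 y [ 5.2 11.9 15.4] x [-5.7  0.1  6.3] z 174.6
scene 175 28 y [-1.8  8.8 17.2] x [-5.3  1.3  8.3] z 185.9
scene [350 185] [[350.73192352 180.48266909]]
side 140 50 y [-8.8 -5.2  5.3] x [-6.8 -3.5  1.8] z 159.3
side 160 53 y [-11.7  -6.2   9. ] x [-9.8 -5.2  6.1] z 174.7
side 175 54 y [-11.6  -6.    7.3] x [-10.   -4.3   5.9] z 186.2
side [334 249] [[334.2144547  241.55251851]]
4.925
```

View pics/up.png

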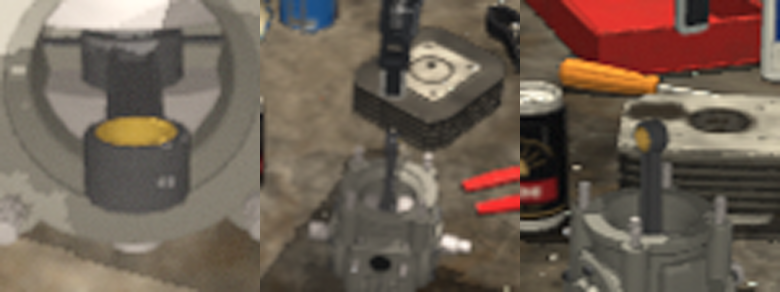

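The rod stands upright and free, with its eye about 1 mm to +y of my centre, near (566.9, −155.7). Now I move over the piston.

```bash
python3 -m handwheel '[[-0.011,0.06,0,0,0,0,1],[-0.022,0.122,0,0,0,0,1],[-0.033,0.184,0,0,0,0,1],[-0.044,0.246,0,0,0,0,1],[-0.055,0.308,0,0,0,0,1],[-0.066,0.37,0,0,0,0,1],[-0.077,0.432,0,0,0,0,1],[-0.086,0.482,0,0,0,0,1],[-0.086,0.482,0,0,0,0,1],[-0.086,0.482,0,0,0,0,1]]'
python3 -m handwheel '[[0,0,0,0,0,0,1],[0,0,0,0,0,0,1]]'
python3 - <<'E'
from h import *
e,im,dp=snap("wrist"); cv2.imwrite("pics/w2.png",im); np.savez("w2.npz",im=im,dp=dp,K=e[0],d=e[1],R=e[2],c=e[3])
C=cloud(e,dp); C[dp==0]=np.nan; Z=C[...,2]; k=(Z>48)&(Z<60)&(np.hypot(C[...,0]-493,C[...,1]-327)<60); P=C[k]
print(len(P),cv2.minEnclosingCircle(cv2.convexHull(P[:,:2].astype(np.float32))),P[:,2].mean(),P.mean(0),read_state()["joints"])
print(proj(e,[493,327,54]))
E
```

```text
clock: 6.18
position: [493.8, 327.0, 249.2]
ee_rot: [-0.163, 0.987, -0.001, -0.001]
contact_force: [0.2, 0.1, -0.0]
gripper_width: 85.2
grasp_force: 0.0
clock: 6.42
position: [494.6, 326.2, 250.5]
ee_rot: [-0.162, 0.987, -0.0, 0.0]
contact_force: [0.1, -0.1, -0.9]
gripper_width: 85.3
grasp_force: 0.0
2036 ((494.8387451171875, 328.49163818359375), 27.317405700683594) 52.40102911579006 [493.78619531 328.07263567  52.40102912] [ 8.56350715e-01  3.16711428e-01 -4.47495908e-02  3.16297164e-06
 -1.20907586e+00 -2.10182914e+00]
[[327.33770953 208.65137333]]
```

View pics/w2.png

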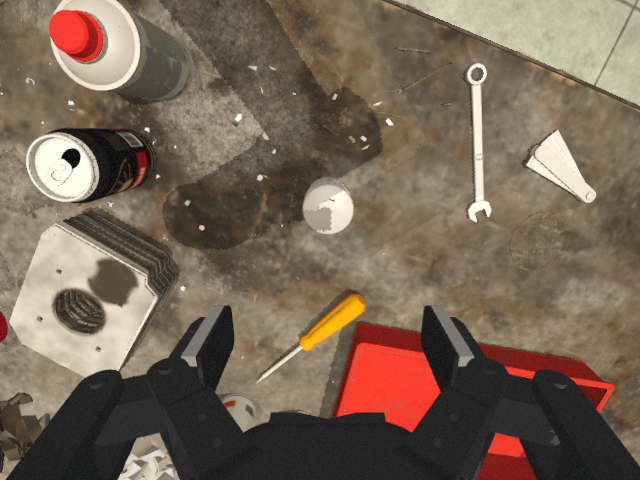

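The wrist view shows the piston crown at (328,207), plain from above, with the spanner to the right and can_a and the spray can to the left. I still need the yaw of its holes, so I enlarge the views I have.

```bash
python3 - <<'E'
from h import *
V=[]
for f,n in(("scene0","scene"),("side0","side"),("w2",None)):
    z=np.load(f+".npz"); e=ext(n) if n else (z["K"],z["d"],z["R"],z["c"])
    p=proj(e,[494,328,27])[0].round().astype(int); r=18 if n else 34
    c=z["im"][p[1]-r:p[1]+r,p[0]-r:p[0]+r]; g=cv2.createCLAHE(3,(2,2)).apply(cv2.cvtColor(c,6)); print(f,p,r)
    V.append(cv2.resize(cv2.normalize(g,None,0,255,32),(265,265),interpolation=2))
cv2.imwrite("pics/p3.png",np.hstack(V))
E
```

```text
scene0 [293 340] 18
side0 [278 234] 18
w2 [328 204] 34
```

View pics/p3.png

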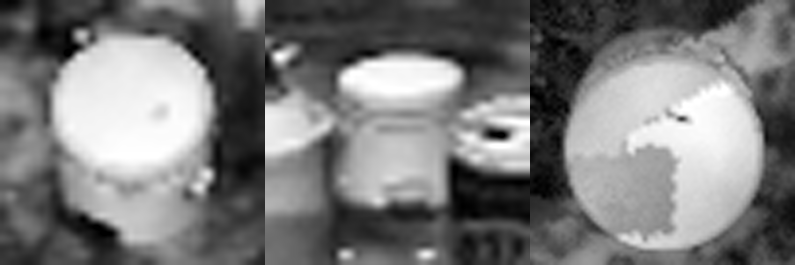

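In the side view the cut-out sits just right of the piston's centreline, at about crop (410,190), so the yaw is around 5–11°. I'll tilt and lower the wrist camera to see the near pin hole properly.

```bash
python3 -m handwheel '[[0.03,0,0.04,0,-0.17,0,1],[0.058,0,0.09,0,-0.34,0,1],[0.058,0,0.145,0,-0.5,0,1],[0.058,0,0.145,0,-0.5,0,1],[0.058,0,0.145,0,-0.5,0,1],[0.058,0,0.145,0,-0.5,0,1],[0.058,0,0.145,0,-0.5,0,1]]'
python3 - <<'E'
from h import *
e,im,dp=snap("wrist"); np.savez("w3.npz",im=im,dp=dp,K=e[0],d=e[1],R=e[2],c=e[3])
p=proj(e,[[494,328,27]])[0].round().astype(int); print(p,e[3])
r=75; y0=max(p[1]-r,0);x0=max(p[0]-r,0); c=im[y0:p[1]+r,x0:p[0]+r]; print(x0,y0); cv2.imwrite("pics/w3.png",cv2.resize(c,None,fx=4,fy=4,interpolation=2))
E
```

```text
clock: 7.35
position: [404.8, 238.3, 154.8]
ee_rot: [-0.175, 0.959, 0.053, 0.217]
contact_force: [0.3, 0.7, 0.0]
gripper_width: 85.3
grasp_force: 0.0
[374 264] [277.51336621 187.77020415 246.18885137]
299 189
```

View pics/w3.png

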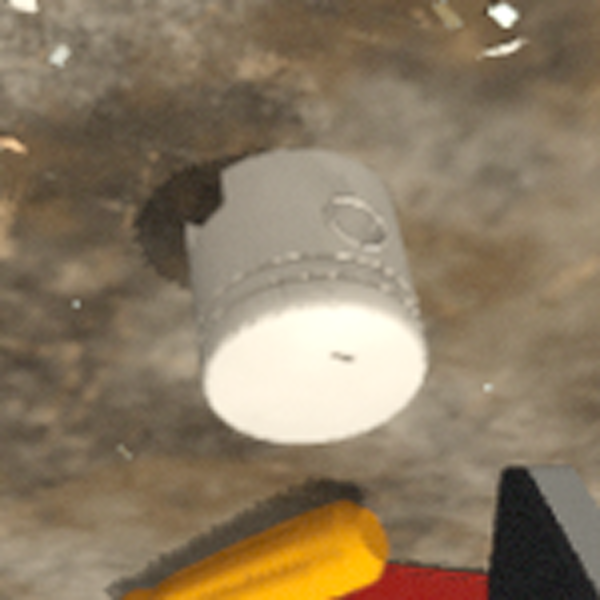

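The close view shows the −x pin hole at crop (357,220), which is pixel (388,244), and the crown ellipse centred at about crop (315,372), which is pixel (378,282).

```bash
python3 - <<'E'
from h import *
z=np.load("w3.npz"); e=(z["K"],z["d"],z["R"],z["c"])
print("crown",onplane(e,[(377.75,282)],54))
px=(299+357/4,189+220/4)
h=onplane(e,[px],23)[0]; print("z=23",h)
for c in((494.4,328.2),(492,329)):
    r=rays(e,[px])[0]; o=e[3]; d=o[:2]-c
    A=r[:2]@r[:2];B=2*d@r[:2];Cc=d@d-27.5**2; t=(-B-np.sqrt(B*B-4*A*Cc))/2/A; P=o+r*t
    print(c,"hit",P,"azimuth deg",np.degrees(np.arctan2(*(P[:2]-c)[::-1])))
s=read_state(); print(s["position"],s["joints"])
for nm in("crown edge L","R"):pass
E
```

```text
crown [[489.6429378  325.58269046  54.        ]]
z=23 [467.53015449 330.20244093  23.        ]
(494.4, 328.2) hit [466.9444781  329.76343131  23.68792047] azimuth deg 176.74086032434437
(492, 329) hit [464.52019649 327.94624528  26.53541955] azimuth deg -177.80398244953614
[404.49498144 237.67150723 153.54600145] [ 0.76225991  0.01406265 -1.06777744  1.16056406 -0.16073907 -3.09623154]
```

```bash
python3 -m handwheel '[[0,0,0,0,0,0,1],[0,0,0,0,0,0,1]]'; python3 - <<'E'
from h import *
e,im,dp=snap("wrist"); np.savez("w4.npz",im=im,dp=dp,K=e[0],d=e[1],R=e[2],c=e[3])
C=cloud(e,dp); C[dp==0]=np.nan; Z=C[...,2]
near=np.hypot(C[...,0]-494,C[...,1]-328)<45
k=near&(Z>50)&(Z<60); P=C[k]; cc=cv2.minEnclosingCircle(cv2.convexHull(P[:,:2].astype(np.float32))); print("crown depth",cc,P[:,2].mean())
k=near&(Z>8)&(Z<48); P=C[k]; A=np.c_[2*P[:,:2],np.ones(len(P))]; s=np.linalg.lstsq(A,(P[:,:2]**2).sum(1),rcond=None)[0]; print("skirt fit",s[:2],np.sqrt(s[2]+s[:2]@s[:2]),len(P))
g=cv2.cvtColor(im,6); p=proj(e,[*cc[0],54])[0]; print(p, im.shape)
m=((g>215)&(near&(Z>45))).astype(np.uint8); cn=max(cv2.findContours(m,0,1)[0],key=cv2.contourArea); el=cv2.fitEllipse(cv2.convexHull(cn)); print(el,onplane(e,[el[0]],54))
p=proj(e,[467,329.8,23])[0].round().astype(int); print("crop org",p-25)
cv2.imwrite("pics/w4.png",cv2.resize(im[p[1]-40:p[1]+40,p[0]-40:p[0]+40],(640,640))[:600])
E
```

```text
clock: 7.65
position: [403.6, 237.9, 150.1]
ee_rot: [-0.176, 0.96, 0.05, 0.213]
contact_force: [-1.0, 0.7, -0.5]
gripper_width: 85.3
grasp_force: 0.0
crown depth ((493.3983459472656, 327.16888427734375), 26.630220413208008) 52.34179067836819
skirt fit [493.42940527 327.15967169] 25.74491762440927 1628
[378.11909269 291.24705271] (480, 640, 3)
((378.271484375, 287.9544982910156), (33.77953338623047, 54.81968307495117), 81.11399841308594) [[488.84614373 324.97999677  54.        ]]
crop org [364 225]
```

View pics/w4.png

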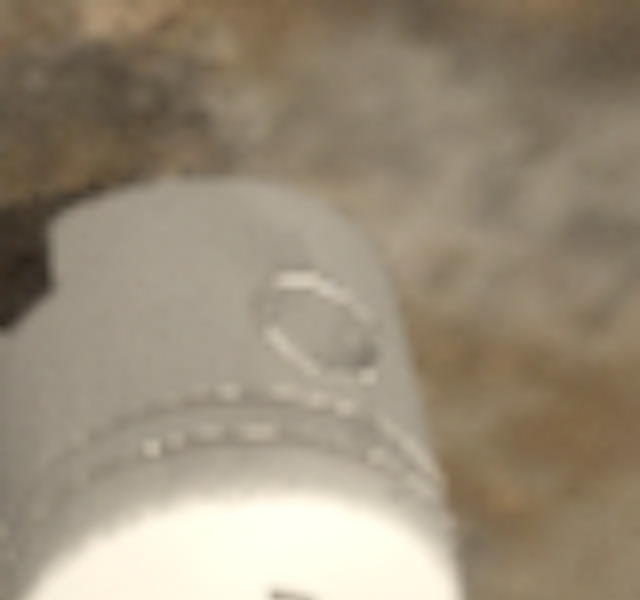

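The hole centre is at crop (320,326), which is pixel (389.0,250.8).

```bash
python3 - <<'E'
from h import *
z=np.load("w4.npz"); e=(z["K"],z["d"],z["R"],z["c"]); dp=z["dp"]; C=cloud(e,dp)
c=np.array((493.4,327.2))
for px in((389,250.75),(388,250.75),(390,250.75)):
    r=rays(e,[px])[0]; o=e[3]; d=o[:2]-c
    A=r[:2]@r[:2];B=2*d@r[:2];Q=d@d-27.5**2; t=(-B-np.sqrt(B*B-4*A*Q))/2/A; P=o+r*t
    print(P,np.degrees(np.arctan2(*(P[:2]-c)[::-1])))
for px in((349+265/8,210+290/8),(349+375/8,210+365/8),(349+320/8,210+270/8),(349+320/8,210+380/8)):
    P=C[int(px[1]),int(px[0])]; print("rim",P,np.degrees(np.arctan2(*(P[:2]-c)[::-1])))
# silhouette of the cut-out: left
s=read_state(); print(s["position"])
from scipy.spatial.transform import Rotation as Ro
T=Ro.from_quat(s["ee_rot"]); print("tool axes\n",T.as_matrix().round(3))
yaw=np.radians(2.0)
E
```

```text
[465.94478368 328.76878832  25.62044076] 176.72968094553497
[465.90290749 327.59987944  26.03928079] 179.1668286636562
[466.04122919 329.98346184  25.13721831] 174.1907567950542
rim [466.76504349 322.51189074  20.62466968] -170.01742600148887
rim [469.72001992 337.48213587  25.03872189] 156.52892695680453
rim [467.53015198 331.91440962  12.60890672] 169.67199922314455
rim [467.59752202 328.4916431   32.32940758] 177.13422973113114
[403.56033221 238.00408481 150.06498321]
tool axes
 [[-0.847 -0.36   0.391]
 [-0.317  0.933  0.171]
 [-0.426  0.021 -0.905]]
```

```bash
python3 - <<'E'
from h import *
def az(P,c): return np.degrees(np.arctan2(P[...,1]-c[1],P[...,0]-c[0]))%360
for f,c in(("w4",(493.4,327.2)),("w3",(493.6,327.3))):
    z=np.load(f+".npz"); e=(z["K"],z["d"],z["R"],z["c"]); dp=z["dp"]; C=cloud(e,dp); im=z["im"]
    # expected cylinder hit per pixel
    o=e[3]; d=o[:2]-np.array(c); v,u=np.mgrid[200:320,330:430]; r=rays(e,np.c_[u.ravel(),v.ravel()])
    A=(r[:,:2]**2).sum(1);B=2*r[:,:2]@d;Q=d@d-27.5**2; D=B*B-4*A*Q; t=(-B-np.sqrt(np.maximum(D,0)))/2/A; H=(o+r*t[:,None]).reshape(120,100,3); ok=(D>0).reshape(120,100)&(H[...,2]>3)&(H[...,2]<45)
    res=dp[200:320,330:430]-t.reshape(120,100); base=np.median(res[ok])
    m=ok&(res-base>2.5); n,l,s,cc=cv2.connectedComponentsWithStats(m.astype(np.uint8)); print(f,"base",base.round(2))
    for i in range(1,n):
        if s[i,4]>6:
            h=H[l==i]; a=az(h,c); print("  deep",s[i,4],"px",(cc[i]+[330,200]).round(1),"az",a.min().round(),a.mean().round(1),a.max().round(),"z",h[:,2].min().round(),h[:,2].mean().round(1),h[:,2].max().round())
    for p in((355.25,238.1),(349,251)):
        P=onplane(e,[p],0)[0]; print("  notch pt",P.round(1),az(P,c).round(1))
# static views: bottom-edge height profile by azimuth => cut-out
for n in("scene","side"):
    z=np.load(n+"0.npz"); e=ext(n); C=cloud(e,z["dp"]); C[z["dp"]==0]=np.nan; c=(493.8,327.8)
    d=np.hypot(C[...,0]-c[0],C[...,1]-c[1]); 
    k=(d>20)&(d<34)&(C[...,2]>2)&(C[...,2]<46); P=C[k]; a=az(P,c)
    for lo in range(0,360,15):
        q=P[(a>=lo)&(a<lo+15)]
        if len(q)>2: print(n,lo,len(q),"zmin",q[:,2].min().round(1),"zmax",q[:,2].max().round(1),"r",np.median(d[k][(a>=lo)&(a<lo+15)]).round(1))
E
```

```text
w4 base 2.74
  deep 104 px [349.7 251.3] az 245.0 266.8 295.0 z 4.0 12.0 34.0
  deep 80 px [388.4 251.4] az 164.0 178.1 190.0 z 20.0 26.5 32.0
  deep 12 px [400.2 258.5] az 130.0 140.3 149.0 z 17.0 25.1 31.0
  deep 12 px [348.3 278.2] az 278.0 284.8 293.0 z 36.0 40.2 44.0
  notch pt [483.5 303.9   0. ] 246.9
  notch pt [503.  305.6   0. ] 293.8
w3 base 2.42
  deep 104 px [349.2 246.5] az 245.0 267.1 295.0 z 4.0 13.2 40.0
  deep 84 px [387.7 245. ] az 164.0 177.7 190.0 z 20.0 26.0 32.0
  deep 21 px [401.1 260. ] az 132.0 140.3 150.0 z 23.0 35.0 44.0
  notch pt [490.9 308.    0. ] 262.1
  notch pt [511.  309.8   0. ] 314.8
scene 30 3 zmin 2.1 zmax 12.1 r 27.9
scene 45 9 zmin 2.7 zmax 39.2 r 27.5
scene 60 14 zmin 3.7 zmax 45.6 r 27.5
scene 75 17 zmin 2.5 zmax 42.9 r 27.6
scene 90 24 zmin 2.1 zmax 45.1 r 27.5
scene 105 23 zmin 3.7 zmax 45.8 r 27.2
scene 120 27 zmin 2.1 zmax 44.9 r 27.5
scene 135 26 zmin 2.1 zmax 45.4 r 27.5
scene 150 23 zmin 2.1 zmax 45.9 r 28.1
scene 165 17 zmin 2.1 zmax 43.8 r 27.7
scene 180 16 zmin 2.3 zmax 43.6 r 27.6
scene 225 3 zmin 2.7 zmax 4.2 r 31.8
side 180 6 zmin 5.9 zmax 39.6 r 27.2
side 195 16 zmin 2.5 zmax 45.0 r 28.1
side 210 22 zmin 4.4 zmax 45.0 r 28.1
side 225 25 zmin 4.8 zmax 45.3 r 26.7
side 240 31 zmin 2.3 zmax 44.8 r 26.3
side 255 20 zmin 9.8 zmax 45.6 r 26.7
side 270 28 zmin 2.5 zmax 45.0 r 26.7
side 285 22 zmin 2.3 zmax 43.7 r 27.2
side 300 14 zmin 4.5 zmax 45.3 r 25.2
side 315 6 zmin 22.8 zmax 44.5 r 24.7
```

The hole spans azimuth about 164–190° and the cut-out about 245–295°. That puts the piston's x axis at about −3°, with its centre at (494,328). I work out the move back to a vertical pose above it.

```bash
cat > mv.py <<'E'
import sys
from h import *
from scipy.spatial.transform import Rotation as Ro
x,y,z,a=map(float,sys.argv[1:5]) # target TCP, azimuth of tool y (deg)
s=read_state(); T=Ro.from_quat(s["ee_rot"]); a=np.radians(a)
ty=np.array([np.cos(a),np.sin(a),0]); tz=np.array([0,0,-1.]); tx=np.cross(ty,tz)
G=Ro.from_matrix(np.c_[tx,ty,tz])
print("pos",s["position"].round(1),"shift mm",(T.inv().apply(np.array([x,y,z])-s["position"])).round(1),"rot",(T.inv()*G).as_rotvec().round(4),"t",s["clock"],"f",s["contact_force"].round(1),"w",s["gripper_width"],s["grasp_force"])
E
python3 mv.py 494 327.8 150 87
```

```text
pos [403.6 238.  150.1] shift mm [-105.1   51.3   50.8] rot [0.1133 0.429  0.4086] t 7.7 f [ 0.8  0.3 -0.1] w 85.51180747150103 0.0
```

```bash
python3 -m handwheel '[[-0.05,0.025,0.0,0.04,0.15,0.15,1],[-0.105,0.051,0.03,0.08,0.3,0.3,1],[-0.105,0.051,0.051,0.113,0.429,0.409,1],[-0.105,0.051,0.051,0.113,0.429,0.409,1],[-0.105,0.051,0.051,0.113,0.429,0.409,1],[-0.105,0.051,0.051,0.113,0.429,0.409,1],[-0.105,0.051,0.051,0.113,0.429,0.409,1]]'; python3 mv.py 494 327.8 150 87
```

```text
clock: 8.57
position: [493.6, 326.7, 149.8]
ee_rot: [0.026, 1.0, -0.0, 0.0]
contact_force: [-0.8, 0.3, -0.1]
gripper_width: 85.3
grasp_force: 0.0
pos [493.6 326.7 149.8] shift mm [-0.3  1.1 -0.2] rot [-0.0004  0.0008  0.0001] t 8.575 f [-0.8  0.3 -0.1] w 85.31398433404814 0.0
```

```bash
python3 -m handwheel '[[0,0.001,0.06,0,0,0,1],[0,0.001,0.11,0,0,0,1],[0,0.001,0.142,0,0,0,1],[0,0.001,0.142,0,0,0,1],[0,0.001,0.142,0,0,0,1],[0,0.001,0.142,0,0,0,0.5],[0,0.001,0.142,0,0,0,0],[0,0.001,0.142,0,0,0,-1],[0,0.001,0.142,0,0,0,-1],[0,0.001,0.142,0,0,0,-1]]'; python3 -m handwheel '[[0,0,0,0,0,0,-1],[0,0,0,0,0,0,-1],[0,0,0,0,0,0,-1]]'; python3 mv.py 494 327.8 230 87
```

```text
clock: 9.82
position: [495.3, 329.5, 10.9]
ee_rot: [0.026, 1.0, 0.002, 0.002]
contact_force: [-1.0, -1.0, 6.5]
gripper_width: 54.0
grasp_force: 63.9
clock: 10.2
position: [495.3, 329.4, 10.9]
ee_rot: [0.026, 1.0, 0.002, 0.002]
contact_force: [-1.0, -0.2, 6.6]
gripper_width: 54.1
grasp_force: 63.9
pos [495.3 329.4  10.9] shift mm [   0.5   -1.  -219.1] rot [0.0033 0.0032 0.    ] t 10.2 f [-1.  -0.2  6.6] w 54.09858258534669 63.894080109894276
```

```bash
python3 -m handwheel '[[0,0,-0.02,0,0,0,-1],[0,0,-0.06,0,0,0,-1],[0,0,-0.11,0,0,0,-1],[0,0,-0.16,0,0,0,-1],[0,0,-0.22,0,0,0,-1],[0,0,-0.224,0,0,0,-1],[0,0,-0.224,0,0,0,-1],[0,0,-0.224,0,0,0,-1]]'; python3 mv.py 566.9 -155.7 235 109.7
python3 - <<'E'
from h import *
from scipy.spatial.transform import Rotation as Ro
s=read_state(); T=Ro.from_quat(s["ee_rot"]); 
for n in("wrist","side","scene"):
    e,im,dp=snap(n); np.savez(f"{n}5.npz",im=im,dp=dp,K=e[0],d=e[1],R=e[2],c=e[3])
    C=cloud(e,dp); L=T.inv().apply((C-s["position"]).reshape(-1,3)).reshape(480,640,3)
    k=(dp>0)&(np.hypot(L[...,0],L[...,1])<40)&(L[...,2]>-60)&(L[...,2]<25); P=L[k]
    k2=k&(abs(L[...,1])<26); print(n,k.sum(),"tool min/max",np.percentile(P,[1,99],axis=0).round(1).tolist() if len(P) else "")
E
```

```text
clock: 11.2
position: [493.3, 327.7, 230.7]
ee_rot: [0.027, 1.0, -0.001, -0.001]
contact_force: [-0.4, -0.2, -4.1]
gripper_width: 53.9
grasp_force: 63.6
pos [493.3 327.7 230.7] shift mm [ -99.2 -478.8   -4. ] rot [-0.0008 -0.0021 -0.397 ] t 11.2 f [-0.4 -0.2 -4.1] w 53.901388027653695 63.6305553233251
wrist 24526 tool min/max [[-21.6, -38.5, -58.5], [27.8, 37.4, 7.6]]
side 295 tool min/max [[-27.3, -39.1, -52.1], [25.1, 30.2, 8.5]]
scene 460 tool min/max [[-8.5, -25.2, -56.5], [29.6, 38.0, 9.8]]
```

Holding it centred. Now I carry it across, high and in two calls.

```bash
python3 -m handwheel '[[-0.003,-0.015,-0.002,0,0,-0.02,-1],[-0.009,-0.045,-0.004,0,0,-0.05,-1],[-0.017,-0.08,-0.004,0,0,-0.08,-1],[-0.025,-0.12,-0.004,0,0,-0.12,-1],[-0.034,-0.16,-0.004,0,0,-0.16,-1],[-0.042,-0.2,-0.004,0,0,-0.2,-1],[-0.05,-0.24,-0.004,0,0,-0.24,-1],[-0.058,-0.28,-0.004,0,0,-0.28,-1],[-0.066,-0.32,-0.004,0,0,-0.32,-1],[-0.074,-0.36,-0.004,0,0,-0.36,-1]]'; python3 mv.py 566.9 -155.7 235 109.7
```

```text
clock: 12.6
position: [549.1, -36.2, 235.8]
ee_rot: [-0.154, 0.988, 0.001, 0.0]
contact_force: [0.3, 0.4, -2.3]
gripper_width: 53.6
grasp_force: 63.6
pos [549.1 -36.2 235.8] shift mm [  19.3 -119.3    0.6] rot [ 0.0014  0.0009 -0.0352] t 12.6 f [ 0.3  0.4 -2.3] w 53.61119192814022 63.58862018678337
```

```bash
python3 -m handwheel '[[0.005,-0.03,0,0,0,-0.01,-1],[0.01,-0.06,0,0,0,-0.02,-1],[0.015,-0.09,0,0,0,-0.035,-1],[0.018,-0.11,0,0,0,-0.035,-1],[0.0193,-0.1193,0,0,0,-0.035,-1],[0.0193,-0.1193,0,0,0,-0.035,-1],[0.0193,-0.1193,0,0,0,-0.035,-1]]'; python3 mv.py 566.9 -155.7 160 109.7
python3 - <<'E'
from h import *
from scipy.spatial.transform import Rotation as Ro
s=read_state(); T=Ro.from_quat(s["ee_rot"]); ps=0.344; u=np.array([-np.sin(ps),np.cos(ps)]); v=np.array([u[1],-u[0]])
for n in("wrist","side","scene"):
    e,im,dp=snap(n); np.savez(f"{n}6.npz",im=im,dp=dp,K=e[0],d=e[1],R=e[2],c=e[3])
    C=cloud(e,dp); q=C[...,:2]-[566.9,-155.7]; ey=q@u; ex=q@v; Z=C[...,2]; near=(dp>0)&(np.hypot(ex,ey)<32)
    for nm,lo,hi in(("eye",160,190),("pist",215,222),("pist",222,240),("pist",240,262),("top",262,285)):
        k=near&(Z>lo)&(Z<hi)
        if k.sum()>5: print(n,nm,lo,k.sum(),"ex",np.percentile(ex[k],[2,98]).round(1),"ey",np.percentile(ey[k],[2,98]).round(1),"z",np.percentile(Z[k],[1,99]).round(1))
E
```

```text
clock: 13.48
position: [566.8, -153.7, 236.3]
ee_rot: [-0.171, 0.985, 0.001, 0.001]
contact_force: [0.2, 0.4, -1.2]
gripper_width: 53.8
grasp_force: 63.6
pos [ 566.8 -153.7  236.3] shift mm [ 0.7 -2.  76.3] rot [ 0.0015  0.0022 -0.0009] t 13.475 f [ 0.2  0.4 -1.2] w 53.80961964565165 63.59416474588215
wrist eye 160 149 ex [-7.5 -4.9] ey [-10.3  10.2] z [162.  176.1]
wrist pist 222 1059 ex [-26.9 -12.7] ey [-20.2  26.3] z [224.7 239.8]
wrist pist 240 2884 ex [-27.   -7.5] ey [-29.3  29.6] z [240.4 261.7]
wrist top 262 16677 ex [-26.4  21.7] ey [-26.9  29.6] z [263.6 279.9]
side eye 160 105 ex [-9.3  5.6] ey [-12.5   9.2] z [161.8 185.6]
side pist 222 131 ex [-28.2  15.2] ey [-22.7  11.4] z [226.3 239.8]
side pist 240 194 ex [-28.7   5.2] ey [-30.5  12.2] z [240.4 261.8]
side top 262 243 ex [-28.    6.1] ey [-29.5  30.4] z [262.5 283.9]
scene eye 160 42 ex [-5.6  8.1] ey [-2.9 15.2] z [160.3 185.2]
scene pist 222 41 ex [-25.   27.4] ey [ 5.5 29.8] z [224.3 239.7]
scene pist 240 57 ex [-24.6  29.1] ey [ 5.3 28. ] z [240.  261.6]
scene top 262 83 ex [-25.   27.1] ey [-9.8 27.1] z [262.7 281.9]
```

```bash
cat > hole.py <<'E'
import sys
from h import *
def hole(f,c,zb):
    z=np.load(f+".npz"); e=(z["K"],z["d"],z["R"],z["c"]); dp=z["dp"]; c=np.array(c)
    o=e[3]; d=o[:2]-c; v,u=np.mgrid[0:480,0:640]; r=rays(e,np.c_[u.ravel(),v.ravel()])
    A=(r[:,:2]**2).sum(1);B=2*r[:,:2]@d;Q=d@d-27.5**2; D=B*B-4*A*Q; t=(-B-np.sqrt(np.maximum(D,0)))/2/A
    H=(o+r*t[:,None]).reshape(480,640,3); h=H[...,2]-zb; ok=(D>0).reshape(480,640)&(h>2)&(h<42)&(dp>0)&(t.reshape(480,640)>0)
    res=dp-t.reshape(480,640); base=np.median(res[ok&(abs(res)<8)]); az=np.degrees(np.arctan2(H[...,1]-c[1],H[...,0]-c[0]))%360
    n,l,s,cc=cv2.connectedComponentsWithStats((ok&(res-base>2)).astype(np.uint8)); print(f,"skirt px",ok.sum(),"base",base.round(2))
    for i in range(1,n):
        if s[i,4]>6: k=l==i; print("  deep",s[i,4],cc[i].round(1),"az",az[k].min().round(1),az[k].mean().round(1),az[k].max().round(1),"h",h[k].min().round(1),h[k].mean().round(1),h[k].max().round(1))
if __name__=="__main__":
    a=sys.argv; hole(a[1],(float(a[2]),float(a[3])),float(a[4]))
E
python3 hole.py wrist6 566.9 -155.2 225; python3 hole.py side6 566.9 -155.2 225;python3 hole.py scene6 566.9 -155.2 225
python3 -m handwheel '[[0.0005,-0.001,0.01,0.0015,0.002,0,-1],[0.0005,-0.001,0.022,0.0015,0.002,0,-1],[0.0005,-0.001,0.035,0.0015,0.002,0,-1],[0.0005,-0.001,0.035,0.0015,0.002,0,-1],[0.0005,-0.001,0.035,0.0015,0.002,0,-1],[0.0005,-0.001,0.035,0.0015,0.002,0,-1]]'; python3 mv.py 566.9 -155.7 161 109.7
```

```text
wrist6 skirt px 3791 base 1.21
  deep 1296 [288.3 275.5] az 205.7 231.6 266.9 h 2.0 23.9 41.9
  deep 301 [326.4 266.6] az 180.4 195.4 208.8 h 19.1 25.6 31.6
side6 skirt px 457 base 0.79
  deep 9 [333.  211.1] az 246.7 251.1 259.8 h 33.6 37.8 40.4
  deep 12 [323.2 214.8] az 183.8 196.9 204.6 h 19.8 24.9 31.0
  deep 8 [334.6 216. ] az 251.4 258.5 264.7 h 22.7 27.1 31.6
  deep 65 [340.6 223.6] az 260.6 288.8 324.7 h 2.0 8.5 15.9
scene6 skirt px 208 base -2.58
  deep 35 [359.1 167.3] az 145.0 166.2 195.3 h 2.3 23.4 40.8
  deep 10 [350.6 174.3] az 86.3 109.1 124.2 h 2.4 4.3 6.2
clock: 14.38
position: [567.1, -155.6, 201.9]
ee_rot: [-0.17, 0.985, -0.0, 0.001]
contact_force: [0.0, -0.0, -1.6]
gripper_width: 53.5
grasp_force: 63.6
pos [ 567.1 -155.6  201.9] shift mm [ 0.3 -0.  40.9] rot [-0.0008  0.0012 -0.0016] t 14.375 f [ 0.  -0.  -1.6] w 53.52101562750021 63.591066780500114
```

```bash
cat > chk.py <<'E'
from h import *
from hole import hole
import sys
s=read_state(); ps=0.344; u=np.array([-np.sin(ps),np.cos(ps)]); v=np.array([u[1],-u[0]]); tag=sys.argv[1]
e,im,dp=snap("wrist"); np.savez(f"wrist{tag}.npz",im=im,dp=dp,K=e[0],d=e[1],R=e[2],c=e[3])
C=cloud(e,dp); q=C[...,:2]-[566.9,-155.7]; ey=q@u; ex=q@v; Z=C[...,2]; near=(dp>0)&(np.hypot(ex,ey)<32)
zt=np.median(Z[near&(abs(ex)<10)&(abs(ey)<10)&(Z>190)]); print("crown z",zt,"TCP",s["position"].round(1),"bottom",zt-54)
k=near&(abs(Z-zt)<2.5)
for lo in range(-27,27,3):
    j=k&(ex>=lo)&(ex<lo+3)
    if j.sum()>10: print(" ex",lo,"ey",ey[j].min().round(1),ey[j].max().round(1),"mid",((ey[j].min()+ey[j].max())/2).round(2),"half",((ey[j].max()-ey[j].min())/2).round(1))
P=np.c_[ex[k],ey[k]]; print("crown circle",cv2.minEnclosingCircle(cv2.convexHull(P[abs(P[:,0])>12].astype(np.float32))))
k=near&(Z>zt-45)&(Z<zt-8)&(ex<-8)&(abs(ey)<22); P=np.c_[ex[k],ey[k]]; A=np.c_[2*P,np.ones(len(P))]; w=np.linalg.lstsq(A,(P**2).sum(1),rcond=None)[0]; print("skirt fit",w[:2],np.sqrt(w[2]+w[:2]@w[:2]))
for d in(-1,0,1,2): c=np.array([566.9,-155.7])+d*u; print("c ey",d); hole("wrist"+tag,c,zt-54)
E
python3 chk.py 7
```

```text
crown z 244.92226447177887 TCP [ 567.1 -155.6  201.9] bottom 190.92226447177887
 ex -27 ey -9.0 11.7 mid 1.34 half 10.3
 ex -24 ey -15.7 15.0 mid -0.38 half 15.3
 ex -21 ey -17.6 20.0 mid 1.18 half 18.8
 ex -18 ey -20.3 21.6 mid 0.64 half 20.9
 ex -15 ey -20.8 22.7 mid 0.95 half 21.8
 ex -12 ey -30.1 30.4 mid 0.15 half 30.3
 ex -9 ey -29.6 31.3 mid 0.81 half 30.4
 ex -6 ey -28.8 31.3 mid 1.28 half 30.0
 ex -3 ey -27.7 29.6 mid 0.94 half 28.7
 ex 0 ey -27.6 29.7 mid 1.04 half 28.7
 ex 3 ey -27.9 29.6 mid 0.86 half 28.8
 ex 6 ey -26.6 28.6 mid 0.99 half 27.6
 ex 9 ey -26.1 28.0 mid 0.96 half 27.1
 ex 12 ey -21.0 22.1 mid 0.57 half 21.5
 ex 15 ey -18.4 20.3 mid 0.95 half 19.3
 ex 18 ey -16.2 18.1 mid 0.95 half 17.1
 ex 21 ey -11.7 14.3 mid 1.33 half 13.0
 ex 24 ey -5.0 7.7 mid 1.33 half 6.3
crown circle ((-0.9999833106994629, 1.1175410747528076), 26.392789840698242)
skirt fit [-0.19774675  1.08488502] 26.7292283037058
c ey -1
wrist7 skirt px 3833 base 1.03
  deep 1144 [286.6 277.4] az 210.5 234.1 266.4 h 2.0 23.9 42.0
  deep 300 [326.6 266.7] az 180.2 195.9 209.6 h 18.4 25.2 31.1
  deep 7 [316.7 280.6] az 201.9 203.7 205.8 h 38.2 38.7 39.1
c ey 0
wrist7 skirt px 3832 base 1.1
  deep 645 [281.5 281.1] az 220.9 243.0 266.2 h 2.0 22.5 42.0
  deep 300 [326.9 266.7] az 182.5 197.7 211.7 h 18.5 25.3 31.1
  deep 9 [298.4 268.1] az 222.1 223.9 226.0 h 18.5 21.7 24.2
  deep 17 [304.2 283.4] az 212.7 215.8 220.2 h 37.5 39.0 40.5
c ey 1
wrist7 skirt px 3834 base 1.1
  deep 303 [327.4 266.7] az 184.6 199.4 213.8 h 18.6 25.3 31.1
  deep 10 [386.  304.2] az 129.3 134.3 138.5 h 22.3 28.7 33.6
  deep 14 [264.9 314.9] az 257.9 263.7 268.1 h 31.6 38.0 41.3
  deep 15 [388.6 313.9] az 133.8 137.8 143.2 h 33.5 38.9 41.9
c ey 2
wrist7 skirt px 3823 base 1.1
  deep 457 [374.9 282.2] az 132.9 153.0 173.4 h 2.1 21.4 41.9
  deep 303 [327.7 266.7] az 186.9 201.2 216.0 h 18.5 25.3 31.1
```

In this view the piston sits 1.0 mm to +ey of the eye, and the hole azimuth is 199.4° against the 199.7° I want. I shift that millimetre and lower gently.

```bash
python3 -m handwheel '[[-0.0003,-0.001,0.0,0,0.001,0,-1],[-0.0003,-0.001,0.007,0,0.001,0,-1],[-0.0003,-0.001,0.014,0,0.001,0,-1],[-0.0003,-0.001,0.021,0,0.001,0,-1],[-0.0003,-0.001,0.028,0,0.001,0,-1],[-0.0003,-0.001,0.035,0,0.001,0,-1],[-0.0003,-0.001,0.0412,0,0.001,0,-1],[-0.0003,-0.001,0.0412,0,0.001,0,-1],[-0.0003,-0.001,0.0412,0,0.001,0,-1],[-0.0003,-0.001,0.0412,0,0.001,0,-1]]'; python3 mv.py 566.9 -155.7 161 109.7; python3 chk.py 8
python3 - <<'E'
from h import *
V=[]
for n in("scene","side","wrist"):
    e,im,dp=snap(n); np.savez(f"{n}9.npz",im=im,dp=dp,K=e[0],d=e[1],R=e[2],c=e[3])
    p=proj(e,[566.9,-155.7,165])[0].astype(int); r=32 if n!="wrist" else 75
    V.append(cv2.resize(im[p[1]-r:p[1]+r,p[0]-r:p[0]+r],(265,265),interpolation=2)); print(n,p)
cv2.imwrite("pics/fin.png",np.hstack(V))
E
```

```text
clock: 15.68
position: [567.6, -156.4, 160.5]
ee_rot: [-0.17, 0.985, -0.0, 0.0]
contact_force: [0.7, 0.5, -1.4]
gripper_width: 53.8
grasp_force: 63.6
pos [ 567.6 -156.4  160.5] shift mm [ 0.5  0.9 -0.5] rot [-0.0006 -0.0001 -0.0016] t 15.675 f [ 0.7  0.5 -1.4] w 53.84280742881187 63.59144437126815
crown z 234.47243374606882 TCP [ 567.6 -156.4  160.5] bottom 180.47243374606882
 ex -18 ey -28.0 27.9 mid -0.02 half 27.9
 ex -15 ey -27.2 27.6 mid 0.2 half 27.4
 ex -12 ey -16.0 16.0 mid -0.01 half 16.0
 ex -9 ey -15.9 16.4 mid 0.25 half 16.1
crown circle ((-15.349813461303711, -0.021419525146484375), 27.938676834106445)
skirt fit [-14.34808826   0.04709539] 13.342389137666345
c ey -1
wrist8 skirt px 7643 base 2.46
  deep 4703 [320.3 326.1] az 129.0 202.7 265.5 h 2.0 32.2 42.0
c ey 0
wrist8 skirt px 7638 base 2.2
  deep 4542 [326.2 327.1] az 130.9 200.3 269.3 h 3.0 33.1 42.0
  deep 14 [389.  315.1] az 133.8 137.6 143.8 h 2.9 9.0 14.5
c ey 1
wrist8 skirt px 7644 base 2.23
  deep 4659 [332.6 326.5] az 130.7 197.3 269.4 h 2.4 32.6 42.0
c ey 2
wrist8 skirt px 7637 base 2.58
  deep 4776 [336.9 325.4] az 133.8 196.3 270.4 h 2.1 31.8 42.0
scene [350 185]
side [333 249]
wrist [326 311]
```

View pics/fin.png

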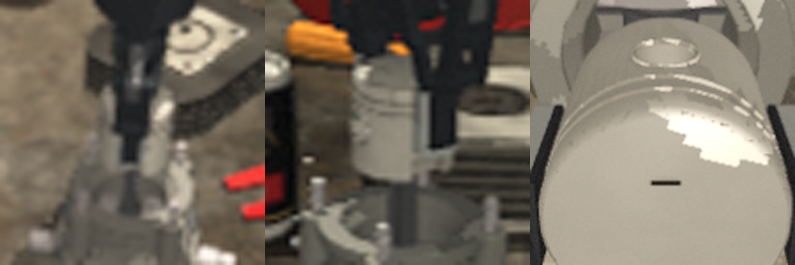

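The piston sits over the rod with no contact. In the wrist crop the pin hole (666,53) is centred between the fingers, and the studs are well clear below. One numeric check of height and centre remains.

```bash
python3 - <<'E'
from h import *
from hole import hole
ps=0.344; u=np.array([-np.sin(ps),np.cos(ps)]); v=np.array([u[1],-u[0]])
for n in("wrist9","side9","scene9"):
    z=np.load(n+".npz"); e=(z["K"],z["d"],z["R"],z["c"]); dp=z["dp"]; C=cloud(e,dp)
    q=C[...,:2]-[566.9,-155.7]; ey=q@u; ex=q@v; Z=C[...,2]; near=(dp>0)&(np.hypot(ex,ey)<33)
    k=near&(abs(ex)<20)&(abs(ey)<18)&(abs(Z-227)<6)
    if k.sum()>5: print(n,"crown z",np.median(Z[k]).round(2),k.sum(), "by ex -/+",np.median(Z[k&(ex<0)]).round(2),np.median(Z[k&(ex>0)]).round(2),"ey -/+",np.median(Z[k&(ey<0)]).round(2),np.median(Z[k&(ey>0)]).round(2))
    k=near&(np.hypot(ex,ey)>23)&(abs(ey)<20)&(Z>140)&(Z<226)
    if k.sum()>5: print("  skirt z",np.percentile(Z[k],[0,2,98,100]).round(1),"ex",np.percentile(ex[k],[2,98]).round(1))
    k=near&(Z>222)&(Z<231)&(abs(ex)>13)&(abs(ex)<28)
    if k.sum()>20: print("  edge circle",cv2.minEnclosingCircle(cv2.convexHull(np.c_[ex[k],ey[k]][np.hypot(ex[k],ey[k])<29].astype(np.float32))))
    k=near&(Z>118)&(Z<146)&(np.hypot(ex,ey)<14)
    if k.sum()>5: print("  rod shank ey",np.percentile(ey[k],[5,50,95]).round(1),"ex",np.percentile(ex[k],[5,50,95]).round(1),k.sum())
hole("wrist9",np.array([566.9,-155.7]),150); hole("side9",np.array([566.9,-155.7]),150)
s=read_state(); print(s["position"],s["contact_force"],s["clock"],abs(s["joint_vel"]).max())
E
```

```text
wrist9 crown z 232.73 94 by ex -/+ 232.73 nan ey -/+ 232.76 232.69
  skirt z [147.8 151.3 201.7 202.7] ex [-27.2  23.6]
  edge circle ((-15.172452926635742, 0.13216400146484375), 24.484920501708984)
  skirt z [149.7 151.9 203.7 204.5] ex [-29.  -15.4]
  rod shank ey [-10.2  -6.9   4.2] ex [-6.2 -3.   1.2] 56
  skirt z [148.9 151.6 203.1 207. ] ex [-25.3  28.9]
  rod shank ey [ 4.1  6.9 11.2] ex [-2.3  1.2  4.7] 16
wrist9 skirt px 3826 base 1.27
  deep 306 [327.3 266.7] az 184.4 199.1 213.5 h 18.1 24.8 30.7
  deep 132 [274.  292.1] az 238.6 256.0 266.1 h 2.3 23.2 41.8
side9 skirt px 418 base -0.3
  deep 8 [333.4 243.5] az 243.9 254.6 266.3 h 38.6 40.0 41.3
  deep 12 [323.2 247.4] az 186.0 199.1 206.0 h 19.0 25.3 30.7
  deep 8 [330.2 250.6] az 234.9 240.8 248.8 h 17.3 22.9 27.0
  deep 40 [340.2 256.6] az 267.4 290.3 338.2 h 2.4 7.3 12.7
[ 567.46840927 -156.33514611  160.30661385] [-0.37093897  0.56850149 -1.29256039] 15.875 0.002025992965853143
  return _methods._mean(a, axis=axis, dtype=dtype,
  ret = ret.dtype.type(ret / rcount)
```

Bottom is at about 150 mm (target 150), the hole azimuth is 199.1° (target 199.7°), and the piston is centred on the eye. There is no contact force and the arm is still, so I hand in.

```bash
python3 -c "
from bench import *
print(job_done())"
```

```text
the job is handed in; nothing more can be done
None
```

The job is handed in: the rod stands upright and released, and the piston is held still, crown up, over it. By my last measurements the pin holes line up with the eye to about 1 mm and 1°, with no sign of contact; the hand-in gave no verdict.

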